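# Close the lift gear unit and hold its brake free with the splined crank key

### The job

Make the saw's lift gear unit ready for cranking: first swing its open gear guard shut until its tab snaps behind the rim, then take the splined crank key out of its wooden block, turn it until its splines mesh with the drive socket, slide it fully home and push it, with the socket, all the way down against the spring. Finish while still gripping the key and holding the socket pressed down; leave the other things on the bench alone.

Things in the scene. Friction and masses are not known exactly. Their poses are not given: they have to be found in the camera images.
- guard_hinge (a point): Middle of the guard's hinge axis on the fixed grey lift gear unit (140 x 222 mm case, top 55 mm above the bench, drive socket at one end, open bay with gears at the other); at the height of the case's top. Unit's axes: z up, x along the hinge, y from the hinge over the bay. Socket axis at y = -57 mm, tab-catching rim at y = +113 mm.
- guard (a joint): Angle of the guard (aluminium plate, 130 mm along the hinge x 112 x 4 mm): 0 = shut, flat over the bay, underside at hinge height; 1.57 = upright; up to 2.0 leaning over the socket. The stiff hinge stays where left: 1 to 2 N near the free edge moves it. Over the last 0.06 rad its tab snaps behind the springy rim (about 5 N pressed near the edge, 10 to 15 N is plenty) and stays shut.
- guard_edge (a point): Middle of the guard's free edge, on its upper (outer) face, 112 mm from the hinge; moves with the guard. x along the edge, y from hinge to edge, z out of the outer face.
- socket_mouth (a point): Centre of the mouth of the steel drive socket, 38 mm square, standing 29 mm above the case: a bore with four straight slots making a cross, 9 mm wide, open at their outer ends, 16 mm deep to a flat floor. z up, x and y along the slots. It starts at any angle and turns only stiffly (0.15 N m). It sinks when pressed (joint brake), meshed or not.
- brake (a joint): How far the drive socket is pressed down, in m: 0 = up, 0.010 = stop. Its spring takes about 6 N to begin to move and 11 N at the stop; it comes up again when let go.
- key: Crank key, 108 mm tall, about 0.28 kg, upright in the block. Origin: centre of the foot's underside, z up. Foot: four splines in a cross along key x and y, 33 mm across, 6.5 mm thick, 22 mm high, their lower edges rounded as a lead-in. Stem 17 mm thick. Black grip at 62 to 108 mm height, 50 mm along x, 22 mm thick along y: grip it across y. Fully home, the underside is 16 mm below socket_mouth.
- block: Fixed wooden block 90 x 90 x 35 mm with a round hole 37 mm wide and 25 mm deep in the middle of its top, in which the key stands (key origin 10 mm above the bench). Origin: centre of its underside.
- jar: Bystander: glass jar with steel lid, 56 mm wide, 80 mm tall, origin at its underside. Leave alone.
- tub: Bystander: white open plastic tub, 72 mm wide, 60 mm tall, origin at its underside. Leave alone.
- offcut: Bystander: lumber offcut 160 x 70 x 20 mm, origin at its underside. Leave alone.
- screwdriver: Bystander: screwdriver lying flat. Leave alone.
- can: Bystander: steel can, 66 mm wide, 100 mm tall, origin at its underside. Leave alone.
- brush: Bystander: brush lying flat. Leave alone.
- collar: Bystander: steel ring 52 mm wide, 18 mm tall, lying flat. Leave alone.
Things that resemble listed ones, but are neither listed nor needed, are in the scene too. What is shaped like the key but orange or yellow is not meant.

How it is judged (in metres and radians):
On the way, in this order (a step that is already met when the one before it is completed fails the run):
1. the guard is shut, its tab behind the rim (under 0.03 rad) (value of joint guard below 0.03 rad), for 0.3 s.
2. then the key is lifted out of its block (height (world z) of key above 0.045 m and contact force between the fingers and key above 2 N), for 0.2 s.
At the end, for the whole second after the job is handed in: Guard shut (under 0.03 rad); key home: underside 13.5 mm or more below the mouth, within 4 mm of its axis, splines within 0.2 rad of the slots, tilt under 0.1 rad; fingers gripping the key (over 3 N), brake pressed over 6 of its 10 mm, at rest, through the last second (value of joint guard below 0.03 rad and z of key in the frame of socket_mouth below -0.0135 m and horizontal distance between key and socket_mouth below 0.004 m and (angle between the x axis of key and the x axis of socket_mouth, either way round below 0.2 rad or angle between the x axis of key and the y axis of socket_mouth, either way round below 0.2 rad) and angle between key's own z axis and vertical below 0.1 rad and value of joint brake above 0.006 m and contact force between the fingers and key above 3 N and linear speed of key below 0.02 m/s); the arm keeps its last pose, push and grip.
It fails at once if a bystander is disturbed (moved over 30 mm) (distance of any of jar, tub, offcut, screwdriver, can, brush, collar from where it was at the start of the episode above 0.03 m).
It also fails if it takes over 58 s, if anything falls off the work surface, if the arm or the gripper's body presses on something with over 40 N, if the wrist force passes 120 N, or if a joint passes its speed limit or range.

### The arm

A 6-joint arm with a two-finger parallel gripper is mounted at the origin on the work surface. World frame = base frame: x ahead of the robot, y to its left, z up, the work surface at z = 0. Lengths are in m, angles in degrees, forces in N, time in s.
With the tool pointing down it reaches from about 0.4 to 0.825 m from the base axis. Payload 7 kg.
Tool frame: the origin (TCP) lies on the centre line of the jaws, within the pads' length; the fingertips stand 14 mm ahead of it and the grasp point (between the pads) lies 5 mm behind it; z points along the fingers, y is the line along which they close (so a half turn about z gives the same grasp; the last joint's range is limited). The gripper opens to 88 mm and grips with 3 to 60 N. Pads are 19 mm wide; open, the fingers measure 130 mm over their backs; the gripper's body (78 mm by 193 mm) begins 47 mm behind the grasp point.
Start: joints at [82.282, 20.546, 0.682, 0, -70.136, -16.507], TCP at [0.277, 0.616, 0.241] pointing down, gripper open.
Joint ranges: [-176.03, 176.03], [-82.01, 121.73], [-58.28, 71.71], [-173.87, 95.51], [-174.79, -0.11], [-173.66, 173.66]. Speed limits (degrees/s): [136.94, 136.94, 172.46, 180, 180, 180].

### API

Orientations are given as [roll, pitch, yaw] about the fixed x, y, z axes, in that order (R = Rz(yaw) Ry(pitch) Rx(roll)).
In Python, from plant import r gives the robot as it stands.
- The arm moves only by the tool send_rows, never from a script. Its argument "steps" is a list of rows, each an object with "dp": the shift along the tool's x, y, z in mm, a list of three; "roll": the turn about the tool's z in rad; "jaw": the opening in per cent of the stroke, from 0 (shut) to 100 (fully open). In form: [{"dp": [tx, ty, tz], "roll": roll, "jaw": jaw}, ...]. A call has 1 to 5 rows; each row is the pose to reach, as a shift and turn from the pose commanded when the call began, along the tool's axes at that moment; what a row does not reach only later rows make up. A row lasts 1/8 s, in which the tool goes at most 62.5 mm and 10.7 degrees, less where a joint would pass 70% of its speed; a pose out of reach is approached as far as the arm can. A call with a gripper value outside its range is refused whole. The fingers move at their own pace and stop on an object; "newtons" is the grip in N (left out, the last holds). Time passes only in rows, so rows that repeat a pose let the fingers close. It gives the time, the measured TCP pose, the force, the opening and the grip force at its end, in the units of the state.
- r.get_state(): the state, without advancing time (a new reading comes with each control period).
- r.capture(name): name is "side" or "top" or "wrist"; returns a dict with "image" (480x640x3 uint8, blue, green, red), "K" (3x3 intrinsics, pixels), "rvec" (rotation vector, rad) and "tvec" (3), from world to camera coordinates, as OpenCV has them. Camera axes: x right, y down, z forward; pixel columns grow to the right and rows downward; lengths in m; the calibration is good to about 2 mm. A picture is of the moment at which its call begins. There is no depth.
- r.close_job(): hands the job in; it is judged then, once.
The state is a dict: "time_s": time; "joints": joint angles; "qd": joint speeds; "joint_torque": joint torques, N m; "tcp_pos": TCP position; "eef_rot": TCP orientation; "contact_force": force on the tool from outside, world axes, zero at the start; "moment": the same for the moment, N m; "gripper_width": finger opening in m; "gripper_force": force on a finger pad.
Only numpy, scipy, OpenCV 4.12 (cv2) and the standard library are available. Lean on these libraries where they do the work, as an engineer would, in place of code of your own. Each camera call takes 0.05 s, during which the arm holds its last target. There are 200 camera calls.

## Working session

There is one attempt and no reset: what is moved stays moved. The work goes in short steps, Python scripts to look and compute and a tool call to move; the robot and the scene stay as the last step left them, time stands still between calls to the robot, and variables do not carry over. Pictures are saved under pics/ and viewed, at most 10 in all, crops included, and the job is handed in when it is done.

Besides the shell and the picture viewer there is one more tool, called as name(argument=value, ...) on one line, values as JSON. send_rows: Moves the arm, as the interface text tells. Its arguments: {"type":"object","properties":{"steps":{"type":"array","items":{"type":"object","properties":{"dp":{"type":"array","items":{"type":"number"}},"roll":{"type":"number"},"jaw":{"type":"number"}}}},"newtons":{"type":"number"}},"required":["steps"]}

```bash
mkdir -p pics; cat > h.py <<'E'
import cv2,numpy as np,json
from plant import r
def cap(name,fn):
    c=r.capture(name); cv2.imwrite('pics/'+fn+'.png',c['image'])
    np.savez('pics/'+fn+'.npz',K=c['K'],rvec=c['rvec'],tvec=c['tvec']); return c
def P(fn):
    c=np.load('pics/'+fn+'.npz'); R=cv2.Rodrigues(c['rvec'])[0]; return c['K'],R,c['tvec'].reshape(3)
def ray(fn,uv):
    K,R,t=P(fn); d=R.T@np.linalg.inv(K)@np.array([uv[0],uv[1],1.]); return -R.T@t,d/np.linalg.norm(d)
def atz(fn,uv,z):
    o,d=ray(fn,uv); return o+d*(z-o[2])/d[2]
def tri(obs):
    A=np.zeros((3,3));b=np.zeros(3);L=[]
    for fn,uv in obs:
        o,d=ray(fn,uv);M=np.eye(3)-np.outer(d,d);A+=M;b+=M@o;L.append((o,d))
    p=np.linalg.solve(A,b)
    return p,[float(np.linalg.norm((np.eye(3)-np.outer(d,d))@(p-o))) for o,d in L]
def proj(fn,X):
    K,R,t=P(fn); q=K@(R@np.asarray(X,float)+t); return q[:2]/q[2]
E
python3 - <<'E'
from h import *
for n in ['side','top','wrist']:
    cap(n,n+'0'); print(n,ray(n+'0',(320,240)))
print(r.get_state())
E
```

```text
side (array([ 0.27579214, -0.76240795,  0.71874395]), array([ 0.28063487,  0.71109478, -0.64466138]))
top (array([ 0.3399319 , -0.04062609,  1.11098326]), array([ 1.61889763e-01,  7.34912326e-04, -9.86808575e-01]))
wrist (array([0.34955756, 0.58272681, 0.38357364]), array([-0.25955492,  0.11757877, -0.95854394]))
{'time_s': 0.15, 'joints': array([ 8.22822715e+01,  2.05805181e+01,  6.46000124e-01, -1.48351790e-02,
       -7.01363700e+01, -1.65056988e+01]), 'qd': array([ 0.01255143, -0.05930849,  0.14301977,  0.07316034, -0.09335869,
       -0.00484059]), 'joint_torque': array([-4.44182779e-04, -5.83277428e+01,  2.93293476e+01,  7.00119406e+00,
        8.81951448e-03, -1.07423693e-04]), 'tcp_pos': array([0.27683959, 0.61522689, 0.23985541]), 'eef_rot': array([ 1.79928070e+02, -6.76860722e-03, -2.42284724e+01]), 'contact_force': array([ 0.23081587,  0.31750181, -0.06479287]), 'moment': array([-0.01738871,  0.02201113,  0.00926514]), 'gripper_force': 0.0, 'gripper_width': 0.0878216262555476}
```

View pics/top0.png

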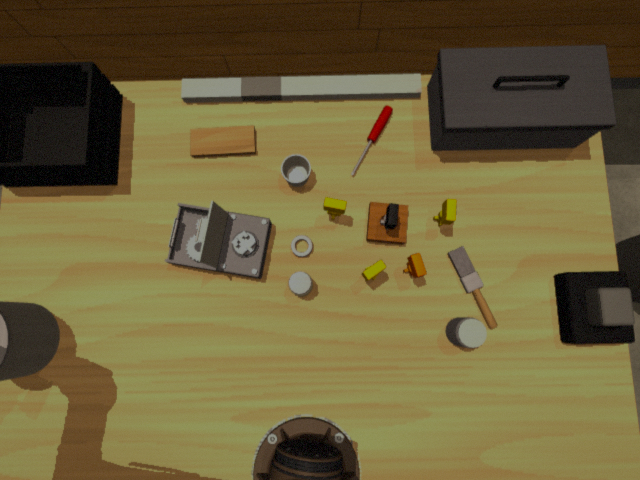

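View pics/side0.png

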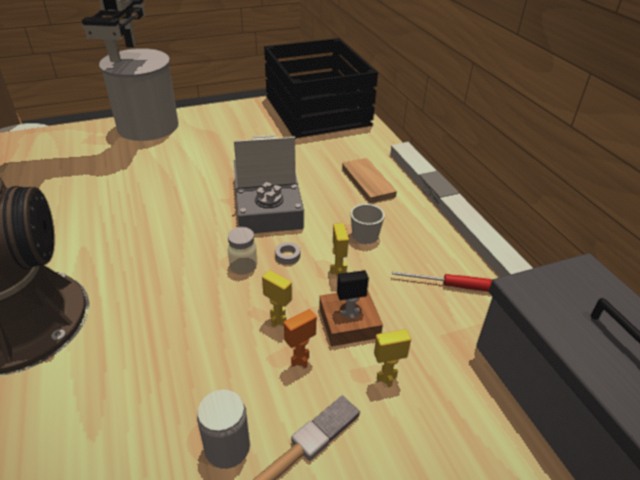

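The top view shows the unit at about (220,243), the socket at (245,243) and the guard upright at (213,237). The block with the black key is at (388,222). In the side view the key is at (352,285) and the socket at (269,193). Next I'll enlarge both views.

```bash
python3 - <<'E'
from h import *
t=cv2.imread('pics/top0.png');s=cv2.imread('pics/side0.png')
z=lambda i,x,y,w,h:cv2.resize(i[y:y+h,x:x+w],(400,300),interpolation=cv2.INTER_CUBIC)
im=np.vstack([np.hstack([z(t,160,195,120,90),z(s,220,130,120,90)]),np.hstack([z(t,350,180,80,60),z(s,300,255,120,90)])])
cv2.imwrite('pics/c1.png',cv2.convertScaleAbs(im,alpha=1.4,beta=10))
E
```

```text
(no output)
```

View pics/c1.png

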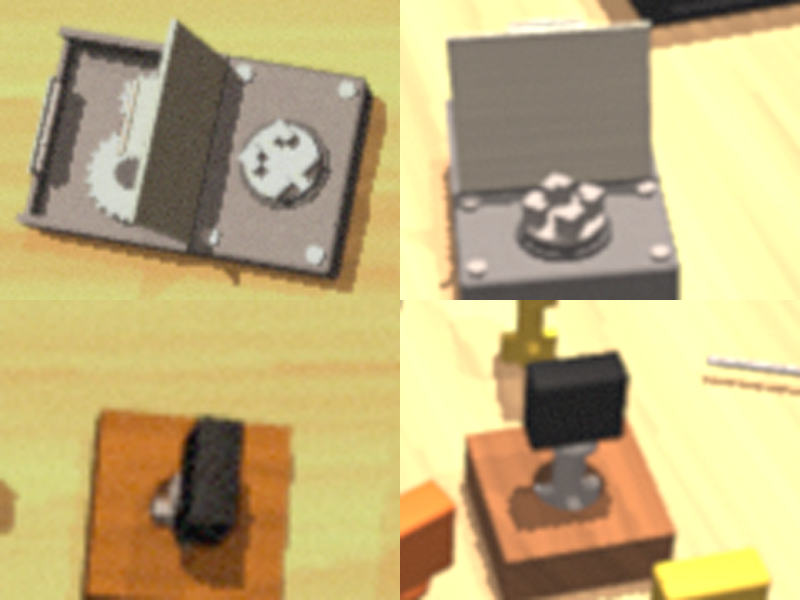

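```bash
python3 - <<'E'
from h import *
np.set_printoptions(precision=4,suppress=True)
T=lambda x,y:('top0',(160+x*.3,195+y*.3)); S=lambda x,y:('side0',(220+(x-400)*.3,130+y*.3))
KT=lambda x,y:('top0',(350+x*.2,180+(y-300)*.2)); KS=lambda x,y:('side0',(300+(x-400)*.3,255+(y-300)*.3))
g1,e1=tri([T(177,22),S(650,28)]); g2,e2=tri([T(137,222),S(447,40)])
print('guard corners',g1,e1,g2,e2,np.linalg.norm(g1-g2))
for p in [(365,78),(335,275),(22,215),(62,32)]: print('case',atz(*T(*p),.055))
sb,e=tri([T(249,72),S(648,188)]);print('bolt',sb,e)
print('socket top',atz(*T(282,160),.084), atz(*S(563,195),.084),tri([T(282,160),S(563,195)]))
# key grip top corners: top view (200,420),(243,420),(222,548?) 
print('grip top',[atz(*KT(*p),.118) for p in [(200,418),(243,420),(235,537),(183,537)]])
print('grip top side',[atz(*KS(*p),.118) for p in [(525,362),(617,353),(627,370),(528,385)]])
print('grip ctr',tri([KT(215,478),KS(574,367)]))
print('block top',[atz(*KT(*p),.035) for p in [(100,410),(292,427),]],[atz(*KS(*p),.035) for p in [(467,437),(620,410),(675,532),(498,560)]])
E
```

```text
guard corners [0.5829 0.1827 0.1634] [0.001449156089943211, 0.0014491560899430433] [0.4561 0.2042 0.1659] [0.0011118366799170156, 0.0011118366799170493] 0.12871526720258042
case [0.5663 0.0764 0.055 ]
case [0.4296 0.0969 0.055 ]
case [0.4748 0.3125 0.055 ]
case [0.6036 0.2893 0.055 ]
bolt [0.5724 0.1564 0.0592] [0.0011000071924450548, 0.0011000071924452126]
socket top [0.5049 0.129  0.084 ] [0.5086 0.1318 0.084 ] (array([0.5061, 0.1284, 0.0864]), [0.001565366831497764, 0.001565366831497657])
grip top [array([ 0.5805, -0.1946,  0.118 ]), array([ 0.5793, -0.2133,  0.118 ]), array([ 0.5272, -0.2074,  0.118 ]), array([ 0.5277, -0.1849,  0.118 ])]
grip top side [array([ 0.5346, -0.1899,  0.118 ]), array([ 0.5806, -0.1988,  0.118 ]), array([ 0.5802, -0.2116,  0.118 ]), array([ 0.53  , -0.2054,  0.118 ])]
grip ctr (array([ 0.5551, -0.2004,  0.1173]), [0.001396770850294129, 0.0013967708502940774])
block top [array([ 0.6055, -0.1603,  0.035 ]), array([ 0.5954, -0.2508,  0.035 ])] [array([ 0.5191, -0.1546,  0.035 ]), array([ 0.6056, -0.163 ,  0.035 ]), array([ 0.5962, -0.2518,  0.035 ]), array([ 0.5042, -0.2391,  0.035 ])]
```

```bash
cat >> h.py <<'E'
from scipy.spatial.transform import Rotation as Ro
np.set_printoptions(precision=4,suppress=True)
def go(*tg):
    s=r.get_state(); R=Ro.from_euler('xyz',s['eef_rot'],degrees=True)
    print(s['time_s'],s['tcp_pos'],s['eef_rot'],'F',s['contact_force'],s['gripper_width'],s['gripper_force'])
    for x,y,z,yaw in tg:
        w=(Ro.from_euler('xyz',[180,0,yaw],degrees=True));q=(R.inv()*w).as_rotvec()
        print((x,y,z,yaw),'dp',(R.inv().apply(np.array([x,y,z])-s['tcp_pos'])*1000).round(1),'roll',q[2].round(3))
ux=np.array([.985,-.174]);uy=np.array([.174,.985]);H=np.array([.516,.1856])
def U(y,z,x=0,yaw=-10): p=H+uy*y+ux*x; return (*p,z,yaw)
E
python3 -c "
from h import *
go(U(-.05,.24),U(-.05,.155))"
```

```text
0.15 [0.2768 0.6152 0.2399] [179.9281  -0.0068 -24.2285] F [ 0.2308  0.3175 -0.0648] 0.0878216262555476 0.0
(np.float64(0.5073), np.float64(0.13634999999999997), 0.24, -10) dp [406.7 342.1   0.3] roll -0.248
(np.float64(0.5073), np.float64(0.13634999999999997), 0.155, -10) dp [406.7 342.   85.3] roll -0.248
```

send_rows(steps=[{"dp": [407, 342, 0], "roll": -0.248, "jaw": 0}, {"dp": [407, 342, 0], "roll": -0.248, "jaw": 0}, {"dp": [407, 342, 0], "roll": -0.248, "jaw": 0}, {"dp": [407, 342, 0], "roll": -0.248, "jaw": 0}, {"dp": [407, 342, 0], "roll": -0.248, "jaw": 0}])

```text
time_s: 0.78
tcp_pos: [0.4131, 0.3321, 0.2406]
eef_rot: [-180.0, -0.0, -10.0]
contact_force: [1.4, 0.8, 0.1]
gripper_width: 0.0435
gripper_force: 0.0
```

```bash
python3 -c "
from h import *
go(U(-.05,.24))"
```

```text
0.775 [0.4131 0.3321 0.2406] [-179.9952   -0.003    -9.9933] F [1.3713 0.8309 0.1011] 0.043500927298236756 0.0
(np.float64(0.5073), np.float64(0.13634999999999997), 0.24, -10) dp [126.7 176.4   0.6] roll 0.0
```

send_rows(steps=[{"dp": [127, 176, 0], "roll": 0, "jaw": 0}, {"dp": [127, 176, 0], "roll": 0, "jaw": 0}, {"dp": [127, 176, 0], "roll": 0, "jaw": 0}, {"dp": [127, 176, 0], "roll": 0, "jaw": 0}, {"dp": [127, 176, 0], "roll": 0, "jaw": 0}])

```text
time_s: 1.4
tcp_pos: [0.5075, 0.1366, 0.2403]
eef_rot: [180.0, 0.0, -10.2]
contact_force: [-1.2, 0.3, -0.6]
gripper_width: 0.0009
gripper_force: 0.0
```

```bash
python3 -c "
from h import *
cap('wrist','w1')
go(U(-.05,.155))"
```

```text
1.45 [0.5072 0.1377 0.2403] [179.9896   0.0229 -10.1506] F [-0.2043 -1.2328  0.1102] 0.0007725923743837377 0.0
(np.float64(0.5073), np.float64(0.13634999999999997), 0.155, -10) dp [ 0.3  1.3 85.3] roll -0.003
```

View pics/w1.png

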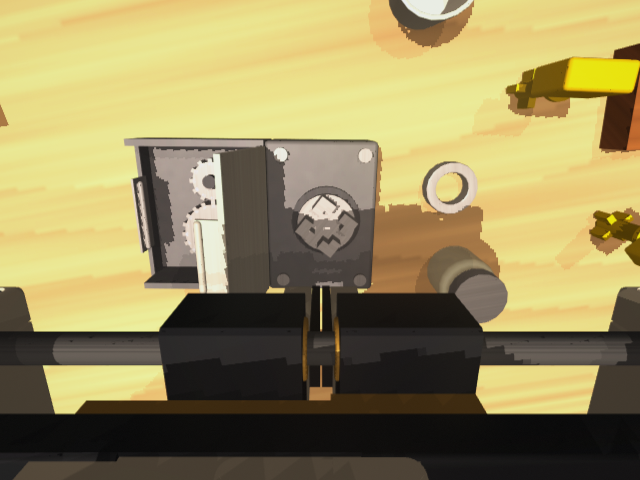

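The wrist view shows the socket at (326,222) with its slots at about 45°. The guard stands at (240,220) and is still open. Now I'll descend and push it along an arc.

send_rows(steps=[{"dp": [0, 0, 60], "roll": 0, "jaw": 0}, {"dp": [0, 0, 85], "roll": 0, "jaw": 0}, {"dp": [0, -20, 85], "roll": 0, "jaw": 0}, {"dp": [0, -40, 87], "roll": 0, "jaw": 0}, {"dp": [0, -55, 90], "roll": 0, "jaw": 0}])

```text
time_s: 2.08
tcp_pos: [0.5175, 0.1953, 0.1517]
eef_rot: [-179.9, -0.1, -9.9]
contact_force: [0.5, -1.0, 0.9]
gripper_width: 0.0008
gripper_force: 0.6
```

```bash
python3 -c "
from h import *
go(U(.021,.143),U(.038,.13),U(.053,.111),U(.06,.094),U(.064,.08))"
```

```text
2.075 [0.5175 0.1953 0.1517] [-179.9172   -0.0999   -9.9254] F [ 0.5369 -0.9601  0.882 ] 0.0007929983895625793 0.5999060697576514
(np.float64(0.5196540000000001), np.float64(0.206285), 0.143, -10) dp [  0.2 -11.2   8.7] roll 0.001
(np.float64(0.522612), np.float64(0.22302999999999998), 0.13, -10) dp [  0.2 -28.2  21.7] roll 0.001
(np.float64(0.525222), np.float64(0.237805), 0.111, -10) dp [  0.2 -43.2  40.7] roll 0.001
(np.float64(0.52644), np.float64(0.24469999999999997), 0.094, -10) dp [  0.1 -50.2  57.7] roll 0.001
(np.float64(0.527136), np.float64(0.24863999999999997), 0.08, -10) dp [  0.1 -54.1  71.7] roll 0.001
```

send_rows(steps=[{"dp": [0, -13, 8], "roll": 0, "jaw": 0}, {"dp": [0, -30, 21], "roll": 0, "jaw": 0}, {"dp": [0, -46, 40], "roll": 0, "jaw": 0}, {"dp": [0, -54, 57], "roll": 0, "jaw": 0}, {"dp": [0, -57, 70], "roll": 0, "jaw": 0}])

```text
time_s: 2.7
tcp_pos: [0.5262, 0.2491, 0.0786]
eef_rot: [179.9, 0.1, -10.0]
contact_force: [-0.2, -0.4, 2.0]
gripper_width: 0.0002
gripper_force: 0.4
```

```bash
python3 -c "
from h import *
go(U(.066,.07),U(.066,.062))"
```

```text
2.7 [0.5262 0.2491 0.0786] [179.9257   0.0656 -10.0024] F [-0.2387 -0.4394  1.9827] 0.00020039525948620246 0.39499705118942074
(np.float64(0.5274840000000001), np.float64(0.25061), 0.07, -10) dp [ 1.  -1.7  8.6] roll -0.0
(np.float64(0.5274840000000001), np.float64(0.25061), 0.062, -10) dp [ 1.  -1.7 16.6] roll -0.0
```

send_rows(steps=[{"dp": [0, -3, 3], "roll": 0, "jaw": 0}, {"dp": [0, -4, 5], "roll": 0, "jaw": 0}, {"dp": [0, -4, 7], "roll": 0, "jaw": 0}])

```text
time_s: 3.08
tcp_pos: [0.5275, 0.2529, 0.0738]
eef_rot: [-180.0, -0.0, -10.0]
contact_force: [-0.2, 0.3, -0.4]
gripper_width: 0.0002
gripper_force: 0.0
```

send_rows(steps=[{"dp": [0, 0, 1], "roll": 0, "jaw": 0}, {"dp": [0, 0, 2], "roll": 0, "jaw": 0}, {"dp": [0, 0, 2], "roll": 0, "jaw": 0}])

```text
time_s: 3.45
tcp_pos: [0.5275, 0.253, 0.0732]
eef_rot: [-179.9, -0.1, -10.0]
contact_force: [-4.5, -0.8, 11.5]
gripper_width: 0.0004
gripper_force: 5.7
```

send_rows(steps=[{"dp": [0, 0, 1], "roll": 0, "jaw": 0}, {"dp": [0, 0, 1.5], "roll": 0, "jaw": 0}, {"dp": [0, 0, 1.5], "roll": 0, "jaw": 0}])

```text
time_s: 3.82
tcp_pos: [0.5276, 0.253, 0.0729]
eef_rot: [-179.9, -0.1, -10.0]
contact_force: [-8.6, -2.2, 22.2]
gripper_width: 0.0003
gripper_force: 11.2
```

send_rows(steps=[{"dp": [0, 0, -50], "roll": 0, "jaw": 0}, {"dp": [-20, 50, -100], "roll": 0, "jaw": 0}, {"dp": [-70, 110, -100], "roll": 0, "jaw": 0}, {"dp": [-70, 122, -100], "roll": 0, "jaw": 0}, {"dp": [-70, 122, -100], "roll": 0, "jaw": 0}])

```text
time_s: 4.45
tcp_pos: [0.436, 0.1435, 0.1711]
eef_rot: [-179.9, -0.1, -10.1]
contact_force: [-0.0, 0.0, 0.3]
gripper_width: 0.0003
gripper_force: 0.0
```

```bash
python3 -c "
from h import *
cap('wrist','w2');go()
a=cv2.imread('pics/w2.png');b=cv2.imread('pics/w1.png')
u=proj('w2',[.506,.1295,.084]).astype(int);print(u)
x0=u[0]-50;y0=max(u[1]-50,0);print(x0,y0)
c=cv2.resize(a[y0:y0+100,x0:x0+100],(400,400),interpolation=cv2.INTER_CUBIC)
d=cv2.resize(b[172:272,276:376],(400,400),interpolation=cv2.INTER_CUBIC)
cv2.imwrite('pics/c2.png',np.hstack([c,d]))"
```

```text
4.5 [0.4371 0.1446 0.171 ] [-179.8773   -0.092   -10.0441] F [0.6979 1.3745 0.6747] 0.000566140675275545 0.0
[323 144]
273 94
```

View pics/w2.png

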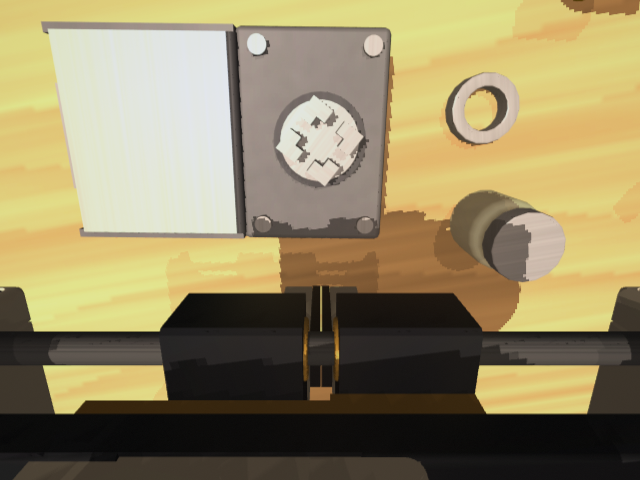

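View pics/c2.png

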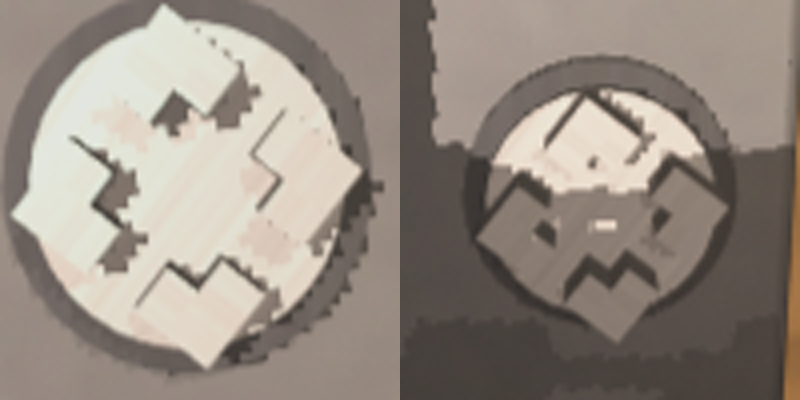

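The guard is shut flat in w2, and the jar and collar are untouched. In w2 the socket's square corners, in crop pixels, are (163,5), (362,170), (208,370) and (12,215).

```bash
python3 - <<'E'
from h import *
A=[(163,5),(362,170),(208,370),(12,215)]; B=[(585,95),(728,207),(617,343),(475,237)]
a=[(273+x/4,94+y/4) for x,y in A]; b=[(276+(x-400)/4,172+y/4) for x,y in B]
pa=np.array([atz('w2',p,.084) for p in a]);pb=np.array([atz('w1',p,.084) for p in b])
for p in (pa,pb):
    e=np.roll(p,-1,0)-p
    print(p.mean(0),'sides',np.linalg.norm(e,axis=1)*1e3,'ang',(np.degrees(np.arctan2(e[:,1],e[:,0]))%90))
for p,q in zip(a,b): print(tri([('w2',p),('w1',q)]))
go((.53,-.2,.24,-9))
E
```

```text
[0.5077 0.1315 0.084 ] sides [37.7629 37.9102 37.9897 37.6494] ang [42.0724 42.4271 41.6801 42.0857]
[0.5079 0.1315 0.084 ] sides [38.1529 37.9245 38.2672 37.9713] ang [41.5433 42.42   41.6158 42.2466]
(array([0.5346, 0.1302, 0.0817]), [3.128863418402369e-05, 3.128863418398182e-05])
(array([0.5063, 0.1048, 0.0837]), [1.3594673209830124e-05, 1.3594673209870829e-05])
(array([0.4807, 0.1328, 0.0837]), [1.6914301457622887e-05, 1.691430145768312e-05])
(array([0.5091, 0.1583, 0.0827]), [8.617514511956802e-05, 8.617514511958178e-05])
4.5 [0.4371 0.1446 0.171 ] [-179.8773   -0.092   -10.0441] F [0.6979 1.3745 0.6747] 0.000566140675275545 0.0
(0.53, -0.2, 0.24, -9) dp [151.7 323.  -69.4] roll -0.018
```

send_rows(steps=[{"dp": [5, 10, -60], "roll": 0, "jaw": 0}, {"dp": [118, 321, -69], "roll": -0.018, "jaw": 0}, {"dp": [118, 321, -69], "roll": -0.018, "jaw": 70}, {"dp": [118, 321, -69], "roll": -0.018, "jaw": 70}, {"dp": [118, 321, -69], "roll": -0.018, "jaw": 70}])

```text
time_s: 5.12
tcp_pos: [0.4848, -0.1136, 0.2371]
eef_rot: [-180.0, -0.1, -8.9]
contact_force: [0.8, 1.1, 0.6]
gripper_width: 0.0248
gripper_force: 0.0
```

```bash
python3 -c "
from h import *
go((.497,-.192,.24,-9))"
```

```text
5.125 [ 0.4848 -0.1136  0.2371] [-179.9865   -0.0629   -8.9377] F [0.8313 1.1214 0.558 ] 0.024788641453071417 0.0
(0.497, -0.192, 0.24, -9) dp [24.2 75.6 -2.9] roll 0.001
```

send_rows(steps=[{"dp": [24, 75, -3], "roll": 0, "jaw": 70}, {"dp": [24, 75, -3], "roll": 0, "jaw": 70}, {"dp": [24, 75, -3], "roll": 0, "jaw": 70}, {"dp": [24, 75, -3], "roll": 0, "jaw": 70}])

```text
time_s: 5.62
tcp_pos: [0.4958, -0.1889, 0.2396]
eef_rot: [-180.0, 0.0, -8.9]
contact_force: [-1.1, 0.6, -0.0]
gripper_width: 0.0602
gripper_force: 0.0
```

```bash
python3 -c "
from h import *
cap('wrist','w3');go()
print(proj('w3',[.555,-.2,.118]))"
```

```text
5.675 [ 0.4958 -0.1886  0.2398] [-179.9913   -0.0013   -8.9041] F [-0.3767  1.085  -0.1856] 0.060567728348781255 0.0
[322.9613 158.8888]
```

View pics/w3.png

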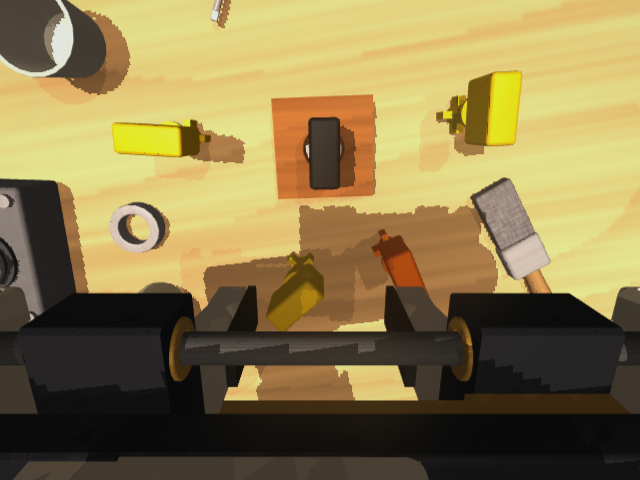

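```bash
python3 - <<'E'
from h import *
im=cv2.imread('pics/w3.png');m=((im.max(2)<75)).astype(np.uint8);m=m[105:202,296:355]
m=cv2.morphologyEx(m,cv2.MORPH_OPEN,np.ones((5,5)))
c=max(cv2.findContours(m,0,2)[0],key=cv2.contourArea);rc=cv2.minAreaRect(c);b=cv2.boxPoints(rc)+[296,105];print(rc,b)
p=np.array([atz('w3',q,.118) for q in b]);print(p,p.mean(0));e=np.roll(p,-1,0)-p
print(np.linalg.norm(e,axis=1)*1e3,np.degrees(np.arctan2(e[:,1],e[:,0]))%90-90)
print(tri([('w3',b.mean(0)),('top0',(350+215*.2,180+178*.2)),('side0',(300+174*.3,255+67*.3))]))
print('block',np.mean([atz('w3',q,.035) for q in [(272,99),(374,95),(376,194),(278,198)]],0))
go((.555,-.2,.09,-9))
E
```

```text
((28.0, 48.0), (70.0, 30.0), 90.0) [[309. 118.]
 [339. 118.]
 [339. 188.]
 [309. 188.]]
[[ 0.5835 -0.1948  0.118 ]
 [ 0.5803 -0.215   0.118 ]
 [ 0.5329 -0.2082  0.118 ]
 [ 0.5363 -0.1869  0.118 ]] [ 0.5582 -0.2012  0.118 ]
[20.4684 47.7966 21.5953 47.7948] [-8.9657 -8.1367 -8.9626 -9.4877]
(array([ 0.5566, -0.2005,  0.1161]), [0.002342752546265392, 0.002532056094665372, 0.0009582738626154364])
block [ 0.5579 -0.2028  0.035 ]
5.675 [ 0.4958 -0.1886  0.2398] [-179.9913   -0.0013   -8.9041] F [-0.3767  1.085  -0.1856] 0.060567728348781255 0.0
(0.555, -0.2, 0.09, -9) dp [ 60.3   2.1 149.8] roll 0.002
```

The w3 view shows the black grip at (324,153) on its block, aligned with the tool. The block's centre agrees with the grip's centre within 2 mm.

send_rows(steps=[{"dp": [63, 3, 10], "roll": 0, "jaw": 70}, {"dp": [63, 3, 40], "roll": 0, "jaw": 70}, {"dp": [63, 3, 90], "roll": 0, "jaw": 70}, {"dp": [63, 3, 130], "roll": 0, "jaw": 70}, {"dp": [63, 3, 150], "roll": 0, "jaw": 70}])

```text
time_s: 6.3
tcp_pos: [0.5564, -0.2008, 0.0877]
eef_rot: [180.0, 0.2, -8.9]
contact_force: [0.1, -1.1, 0.4]
gripper_width: 0.0614
gripper_force: 0.0
```

send_rows(steps=[{"dp": [0, 0, 0], "roll": 0, "jaw": 70}, {"dp": [0, 0, 0], "roll": 0, "jaw": 15}, {"dp": [0, 0, 0], "roll": 0, "jaw": 10}, {"dp": [0, 0, 0], "roll": 0, "jaw": 10}, {"dp": [0, 0, 0], "roll": 0, "jaw": 10}], newtons=40)

```text
time_s: 6.92
tcp_pos: [0.5574, -0.2027, 0.0904]
eef_rot: [-180.0, -0.0, -9.0]
contact_force: [0.5, 0.7, 0.0]
gripper_width: 0.0268
gripper_force: 0.0
```

```bash
python3 -c "
from h import *
go()"
```

```text
6.925 [ 0.5574 -0.2027  0.0904] [-179.9951   -0.0464   -8.9936] F [0.5095 0.6589 0.045 ] 0.02680305124436068 0.0
```

send_rows(steps=[{"dp": [0, 0, 0], "roll": 0, "jaw": 0}, {"dp": [0, 0, 0], "roll": 0, "jaw": 0}, {"dp": [0, 0, 0], "roll": 0, "jaw": 0}, {"dp": [0, 0, -5], "roll": 0, "jaw": 0}], newtons=40)

```text
time_s: 7.42
tcp_pos: [0.5565, -0.2024, 0.0941]
eef_rot: [-180.0, 0.1, -9.0]
contact_force: [-0.4, 0.2, -3.2]
gripper_width: 0.0221
gripper_force: 40.0
```

send_rows(steps=[{"dp": [0, 0, -10], "roll": 0, "jaw": 0}, {"dp": [0, 0, -25], "roll": 0, "jaw": 0}, {"dp": [0, 0, -50], "roll": 0, "jaw": 0}, {"dp": [0, 0, -90], "roll": 0, "jaw": 0}, {"dp": [0, 0, -100], "roll": 0, "jaw": 0}])

```text
time_s: 8.05
tcp_pos: [0.5588, -0.2029, 0.1987]
eef_rot: [-180.0, -0.3, -9.0]
contact_force: [1.0, -1.1, -3.2]
gripper_width: 0.0219
gripper_force: 40.0
```

```bash
python3 -c "
from h import *
go((.506,.131,.195,-48))"
```

```text
8.05 [ 0.5588 -0.2029  0.1987] [-179.9947   -0.3228   -8.9622] F [ 0.9581 -1.0757 -3.236 ] 0.021861159324505483 39.98558163642883
(0.506, 0.131, 0.195, -48) dp [-104.2 -321.6    3.1] roll 0.681
```

send_rows(steps=[{"dp": [0, 0, -35], "roll": 0, "jaw": 0}, {"dp": [-20, -62, -35], "roll": 0.1, "jaw": 0}, {"dp": [-38, -120, -35], "roll": 0.25, "jaw": 0}, {"dp": [-56, -176, -35], "roll": 0.4, "jaw": 0}, {"dp": [-73, -230, -35], "roll": 0.55, "jaw": 0}])

```text
time_s: 8.68
tcp_pos: [0.5201, 0.0378, 0.2298]
eef_rot: [-180.0, 0.0, -40.8]
contact_force: [0.9, 1.0, -4.1]
gripper_width: 0.0217
gripper_force: 40.0
```

```bash
python3 -c "
from h import *
go((.5074,.132,.195,-48))"
```

```text
8.675 [0.5201 0.0378 0.2298] [-179.9885    0.0187  -40.7856] F [ 0.8698  1.0435 -4.1135] 0.02173450399649047 39.988718032836914
(0.5074, 0.132, 0.195, -48) dp [-71.2 -63.   34.9] roll 0.126
```

send_rows(steps=[{"dp": [-35, -31, 0], "roll": 0.08, "jaw": 0}, {"dp": [-71, -63, 10], "roll": 0.126, "jaw": 0}, {"dp": [-71, -63, 35], "roll": 0.126, "jaw": 0}, {"dp": [-71, -63, 48], "roll": 0.126, "jaw": 0}, {"dp": [-71, -63, 48], "roll": 0.126, "jaw": 0}])

```text
time_s: 9.3
tcp_pos: [0.5074, 0.1292, 0.181]
eef_rot: [179.9, 0.0, -47.7]
contact_force: [-0.4, 0.4, -2.9]
gripper_width: 0.0218
gripper_force: 40.0
```

```bash
python3 -c "
from h import *
go((.5074,.132,.165,-48))
for n in ('top','side','wrist'): cap(n,n+'5')
u=[proj(n+'5',[.507,.131,.09]) for n in('side','wrist')];print(u)
def z(n,u,w):
    i=cv2.imread('pics/'+n+'.png');x=int(np.clip(u[0]-w/2,0,640-w));y=int(np.clip(u[1]-w*.75,0,480-w));print(n,x,y,400/w)
    return cv2.resize(i[y:y+w,x:x+w],(400,400),interpolation=cv2.INTER_CUBIC)
cv2.imwrite('pics/c5.png',np.hstack([z('side5',u[0],80),z('wrist5',u[1],200)]))"
```

```text
9.3 [0.5074 0.1292 0.181 ] [179.8625   0.0221 -47.7482] F [-0.3708  0.3657 -2.9058] 0.021832248952575732 39.99529838562012
(0.5074, 0.132, 0.165, -48) dp [-2.1 -1.9 16. ] roll 0.004
[array([268.1658, 186.4828]), array([321.6586, 256.0953])]
side5 228 126 5.0
wrist5 221 106 2.0
```

View pics/c5.png

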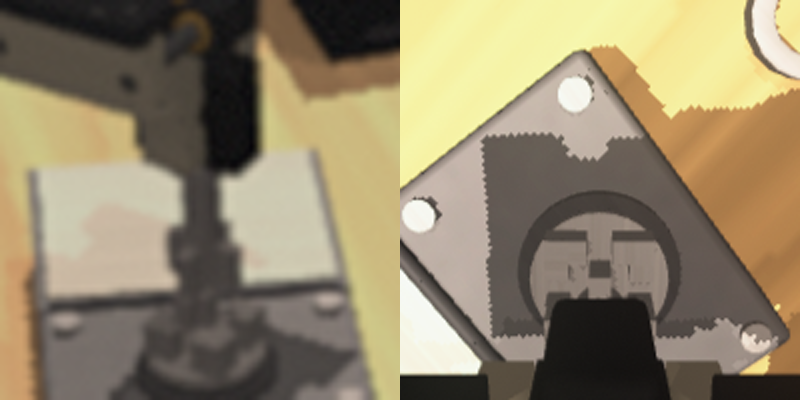

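The side crop shows the key upright and its foot just above the socket. In the wrist crop the slots line up with the key and tool, with the slot and the grip both centred at crop x≈600. Now I'll settle and then descend.

send_rows(steps=[{"dp": [0, 0, 0], "roll": 0, "jaw": 0}, {"dp": [0, 0, 0], "roll": 0, "jaw": 0}, {"dp": [0, 0, 0], "roll": 0, "jaw": 0}])

```text
time_s: 9.82
tcp_pos: [0.5081, 0.1299, 0.1821]
eef_rot: [-180.0, -0.0, -47.7]
contact_force: [-0.6, -0.3, -3.6]
gripper_width: 0.0217
gripper_force: 40.0
```

```bash
python3 -c "
from h import *
go((.5074,.132,.160,-48))"
```

```text
9.825 [0.5081 0.1299 0.1821] [-179.9765   -0.004   -47.7267] F [-0.6233 -0.3085 -3.6355] 0.021668492987906313 39.99504625797272
(0.5074, 0.132, 0.16, -48) dp [-2.  -0.9 22.1] roll 0.005
```

send_rows(steps=[{"dp": [-2, -0.5, 5], "roll": 0.004, "jaw": 0}, {"dp": [-2, -0.5, 12], "roll": 0.004, "jaw": 0}, {"dp": [-2, -0.5, 16], "roll": 0.004, "jaw": 0}, {"dp": [-2, -0.5, 20], "roll": 0.004, "jaw": 0}, {"dp": [-2, -0.5, 22], "roll": 0.004, "jaw": 0}])

```text
time_s: 10.45
tcp_pos: [0.5069, 0.1318, 0.1595]
eef_rot: [180.0, 0.0, -47.9]
contact_force: [0.2, -0.0, -3.7]
gripper_width: 0.0221
gripper_force: 40.0
```

send_rows(steps=[{"dp": [0, 0, 3], "roll": 0, "jaw": 0}, {"dp": [0, 0, 6], "roll": 0, "jaw": 0}, {"dp": [0, 0, 9], "roll": 0, "jaw": 0}, {"dp": [0, 0, 11], "roll": 0, "jaw": 0}])

```text
time_s: 10.95
tcp_pos: [0.507, 0.1318, 0.1487]
eef_rot: [180.0, 0.0, -47.9]
contact_force: [-0.3, 0.3, -4.1]
gripper_width: 0.022
gripper_force: 40.0
```

send_rows(steps=[{"dp": [0, 0, 1.5], "roll": 0, "jaw": 0}, {"dp": [0, 0, 3], "roll": 0, "jaw": 0}, {"dp": [0, 0, 4.5], "roll": 0, "jaw": 0}, {"dp": [0, 0, 5], "roll": 0, "jaw": 0}])

```text
time_s: 11.45
tcp_pos: [0.5071, 0.1318, 0.1441]
eef_rot: [-180.0, -0.0, -47.9]
contact_force: [-3.4, -0.3, 4.9]
gripper_width: 0.0217
gripper_force: 40.0
```

send_rows(steps=[{"dp": [0, 0, 2], "roll": 0, "jaw": 0}, {"dp": [0, 0, 4], "roll": 0, "jaw": 0}, {"dp": [0, 0, 6], "roll": 0, "jaw": 0}, {"dp": [0, 0, 8], "roll": 0, "jaw": 0}, {"dp": [0, 0, 8], "roll": 0, "jaw": 0}])

```text
time_s: 12.08
tcp_pos: [0.5074, 0.1317, 0.1379]
eef_rot: [-180.0, -0.1, -47.9]
contact_force: [-8.6, -2.0, 21.1]
gripper_width: 0.0218
gripper_force: 40.0
```

send_rows(steps=[{"dp": [0, 0, 0], "roll": 0, "jaw": 0}, {"dp": [0, 0, 0], "roll": 0, "jaw": 0}, {"dp": [0, 0, 0], "roll": 0, "jaw": 0}, {"dp": [0, 0, 0], "roll": 0, "jaw": 0}], newtons=50)

```text
time_s: 12.58
tcp_pos: [0.5074, 0.1317, 0.1379]
eef_rot: [-179.9, -0.1, -47.9]
contact_force: [-8.9, -2.2, 21.5]
gripper_width: 0.0219
gripper_force: 50.0
```

```bash
python3 -c "
from h import *
go()
cap('side','s6');i=cv2.imread('pics/s6.png');u=proj('s6',[.507,.131,.09]).astype(int)
cv2.imwrite('pics/c6.png',cv2.resize(i[u[1]-60:u[1]+40,u[0]-50:u[0]+50],(500,500),interpolation=cv2.INTER_CUBIC))"
```

```text
12.575 [0.5074 0.1317 0.1379] [-179.9436   -0.0605  -47.8985] F [-8.89   -2.203  21.5291] 0.021926955228812484 50.01768350601196
```

View pics/c6.png

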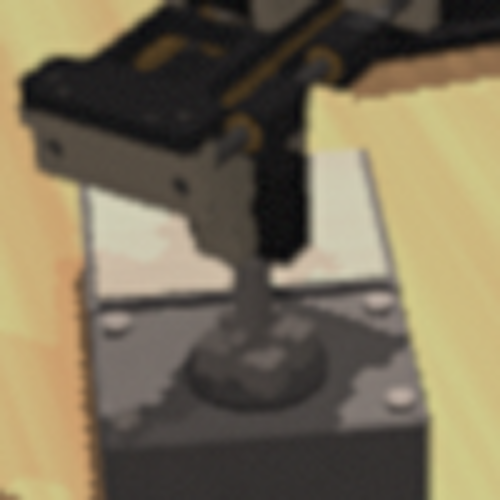

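The last picture shows the foot sunk into the lowered socket at crop (260,345), with the stem upright and the guard still shut. The arm is at rest and the force is past the spring's stop load, so I'll hand in.

```bash
python3 -c "
from plant import r
print(r.close_job())"
```

```text
the job is handed in; nothing more can be done
None
```

The job is handed in at 12.6 s, with no verdict returned: the guard is shut, and the key is meshed, fully home, gripped at 50 N and held down against the brake stop at about 21 N.

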